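Sort the packing table's bits into their trays

ROBOT

A 6-joint arm with a two-finger parallel gripper is mounted at the origin on the work surface. World frame = base frame: x ahead of the robot, y to its left, z up, the work surface at z = 0. Lengths are in m, angles in rad, forces in N, time in s.
With the tool pointing down it reaches from about 0.325 to 0.9 m from the base axis. Payload 6.1 kg.
Tool frame: the origin (TCP) lies at the very end of the fingers, on their centre line; the grasp point (between the pads) lies 19 mm behind it; x points along the fingers, y is the direction in which the jaws open and shut, and the axes are right-handed (so a half turn about x gives the same grasp; the last joint's range is limited). The gripper opens to 85 mm and grips with 20 to 120 N. Pads are 22 mm wide; open, the fingers measure 114 mm over their backs; the gripper's body (76 mm by 85 mm) begins 54 mm behind the grasp point. The pads swing forward as they close: fully open they stand 13 mm farther back than shut.
Start: joints at [-1.353, 0.22, 1.526, -0, 1.395, -0.126], TCP at [0.211, -0.588, 0.231] pointing down, gripper open.
Joint ranges: [-2.98, 2.98], [-0.91, 2.08], [0.09, 2.57], [-1.24, 4.39], [0.2, 2.65], [-2.68, 2.68]. Speed limits (rad/s): [2.57, 2.57, 3.01, 3.14, 3.14, 3.14].

INTERFACE

Orientations are given as a unit quaternion [x, y, z, w].
In Python, from cell import arm gives the robot as it stands.
- The arm moves only by the shell command python3 -m pendant 'ROWS'. ROWS is a JSON object of lists of equal length, an entry for each row: "offset": the shift along the tool's x, y, z in m, a list of three; "twist": the turn about the tool's x in rad; "gripper": the opening, from 0 (shut) to 1 (fully open). In form: {"offset": [[x, y, z], ...], "twist": [twist, ...], "gripper": [gripper, ...]}. A call has 1 to 12 rows; each row is the pose to reach, as a shift and turn from the pose commanded when the call began, along the tool's axes at that moment; what a row does not reach only later rows make up. A row lasts 1/8 s, in which the tool goes at most 62.5 mm and 10.7 degrees, less where a joint would pass 70% of its speed; a pose out of reach is approached as far as the arm can. A call with a gripper value outside its range is refused whole. The fingers move at their own pace and stop on an object; the grip force is fixed at half the most. Time passes only in rows, so rows that repeat a pose let the fingers close. It gives the time, the measured TCP pose, the force and the opening at its end, in the units of the state.
- arm.read_state(): the state, without advancing time (a new reading comes with each control period).
- arm.read_camera(name): name is "scene" or "top"; returns (picture, depth): 384x512x3 uint8, red, green, blue; 384x512 float32, m along the optical axis (not along the pixel's ray), 0 where there is no reading.
- arm.camera_info(name): a dict with "fx", "fy", "cx", "cy" (pixels), "dist" ([k1, k2, p1, p2, k3] as OpenCV has them; the pictures are not rectified), "camera_from_world" (4x4, takes a point from world to camera coordinates). Camera axes: x right, y down, z forward; pixel columns grow to the right and rows downward; lengths in m; the calibration is good to about 2 mm. A picture is of the moment at which its call begins. camera_info takes no time and is no camera call.
- arm.sign_off(): hands the job in, once; it reports no verdict.
The state is a dict: "clock": time; "joint_positions": joint angles; "qvel": joint speeds; "effort": joint torques, N m; "ee_pos": TCP position; "orientation": TCP orientation; "wrist_force": force on the tool from outside, world axes, zero at the start; "ft_torque": the same for the moment, N m; "opening": finger opening in m.
Only numpy, scipy, OpenCV 4.12 (cv2) and the standard library are available. Lean on these libraries where they do the work, as an engineer would, in place of code of your own. Each camera call takes 0.05 s, during which the arm holds its last target.

TASK

Tidy up after the seed-packing workshop: put both jar lids in the round tray, lying flat on its floor side by side with their closed side up, lay both glue sticks flat on the floor of the oblong tray, and stand the wooden stamp upright in the small square tray. Do not disturb the closed jar and the steel bowl.

Things in the scene. Friction and masses are not known exactly. Their poses are not given: they have to be found in the camera images.
- lid_a_center (a point): Round screw-on jar lid of bare brass-like metal, lying flat with its closed side up: 54 mm across, 14 mm tall, 30 g; the two lids are alike. Point: its centre, 7 mm above its underside; z up along its axis.
- lid_b_center (a point): Round screw-on jar lid of bare brass-like metal, lying flat with its closed side up: 54 mm across, 14 mm tall, 30 g; the two lids are alike. Point: its centre, 7 mm above its underside; z up along its axis.
- glue_a_center (a point): Glue stick lying on its side: 96 mm long, grey barrel 23 mm across with a black square cap (24 mm square, 30 mm long) at its +x end and a 12 mm long, 24 mm square black foot at its -x end, so that it does not roll; 35 g; the two are alike. Point: its centre, 12 mm above the surface it lies on; x along its length.
- glue_b_center (a point): Glue stick lying on its side: 96 mm long, grey barrel 23 mm across with a black square cap (24 mm square, 30 mm long) at its +x end and a 12 mm long, 24 mm square black foot at its -x end, so that it does not roll; 35 g; the two are alike. Point: its centre, 12 mm above the surface it lies on; x along its length.
- stamp_center (a point): Wooden hand stamp standing upright on its foot: oblong foot 56 (x) x 40 (y) x 24 mm, above it a turned handle ending in a round knob 26 mm across; 80 mm tall in all, 80 g. Point: half-way up (40 mm above its underside) on the handle's axis; z up. The knob's straight part lies 16 to 34 mm above this point.
- round_tray: Fixed round metal tray, the place for jar lids: 180 mm across outside, 168 mm inside at the floor, walls 18 mm high; inner floor 4 mm above the table. Origin: centre of its underside, on the table; z up.
- oblong_tray: Fixed oblong plywood tray, the place for glue sticks: outside 134 (x) x 178 (y, its long side) x 20 mm, walls 4 mm thick, so 126 x 170 mm inside; inner floor 4 mm above the table. Origin: centre of its underside, on the table; z up.
- square_tray: Fixed small square plywood tray, the place for the stamp: outside 100 x 100 x 26 mm, walls 4 mm thick, so 92 x 92 mm inside (the stamp fits in any direction); inner floor 4 mm above the table. Origin: centre of its underside, on the table; z up.
- jar_center (a point): Bystander: closed glass jar with a metal lid, 72 mm across, 100 mm tall, loose. Point: half-way up its axis.
- bowl: Bystander: steel mixing bowl, 200 mm across, 65 mm tall, loose and empty. Origin: centre of its underside.
Mind the look-alikes: they are no part of the job. Of the things like the part that bears stamp_center, leave any that is green; of the rest the larger one is meant.

How it is judged:
At the end, for the whole second after the job is handed in: Both lids flat (within 0.15 rad) on the round tray's floor, centres within 62 mm of its centre; both glue sticks flat (within 0.15 rad) on the oblong tray's floor, inside its walls; stamp upright (within 0.1 rad) on the square tray's floor, within 32 mm of its centre in x and y; all at rest (horizontal distance between each of lid_a_center, lid_b_center and round_tray below 0.062 m and z of each of lid_a_center, lid_b_center in the frame of round_tray below 0.017 m and angle between each of lid_a_center, lid_b_center's own z axis and vertical below 0.15 rad and x of glue_a_center in the frame of oblong_tray between -0.056 and 0.056 m and y of glue_a_center in the frame of oblong_tray between -0.078 and 0.078 m and z of each of glue_a_center, glue_b_center in the frame of oblong_tray below 0.022 m and angle between glue_a_center's own x axis and vertical between 1.42 and 1.72 rad and x of glue_b_center in the frame of oblong_tray between -0.056 and 0.056 m and y of glue_b_center in the frame of oblong_tray between -0.078 and 0.078 m and angle between glue_b_center's own x axis and vertical between 1.42 and 1.72 rad and x of stamp_center in the frame of square_tray between -0.032 and 0.032 m and y of stamp_center in the frame of square_tray between -0.032 and 0.032 m and z of stamp_center in the frame of square_tray below 0.05 m and angle between stamp_center's own z axis and vertical below 0.1 rad and linear speed of each of lid_a, lid_b, glue_a, glue_b, stamp below 0.02 m/s); the robot touches nothing.
It fails at once if the closed jar is pushed more than 20 mm or tipped over (distance of jar_center from where it was at the start of the episode above 0.02 m or angle between jar_center's own z axis and vertical above 0.3 rad).
It fails at once if the bowl is pushed more than 20 mm (distance of bowl from where it was at the start of the episode above 0.02 m).
It also fails if it takes over 136 s, if anything falls off the work surface, if the arm or the gripper's body presses on something with over 40 N, if the wrist force passes 120 N, or if a joint passes its speed limit or range.

## Working session

There is one attempt and no reset: what is moved stays moved. The work goes in short steps, Python scripts to look and compute and a shell command to move; the robot and the scene stay as the last step left them, time stands still between calls to the robot, and variables do not carry over. Pictures are saved under pics/ and viewed, and the job is handed in when it is done.

```bash
mkdir -p pics; ls; cat > h.py <<'E'
import numpy as np,cv2
from cell import arm
def snap(n,f):
    p,d=arm.read_camera(n); cv2.imwrite(f'pics/{f}.png',p[:,:,::-1]); np.savez(f'pics/{f}.npz',p=p,d=d); return p,d
def load(f):
    z=np.load(f'pics/{f}.npz'); return z['p'],z['d']
def world(n,u,v,depth=None,z=None):
    c=arm.camera_info(n); K=np.array([[c['fx'],0,c['cx']],[0,c['fy'],c['cy']],[0,0,1]])
    T=np.linalg.inv(np.array(c['camera_from_world']))
    r=cv2.undistortPoints(np.array([[[u,v]]],float),K,np.array(c['dist'],float))[0,0]
    r=np.array([r[0],r[1],1])
    o=T[:3,3]; d=T[:3,:3]@r
    s=depth if z is None else (z-o[2])/d[2]
    return o+s*d
def crop(f,u0,v0,u1,v1,k,out):
    p,_=load(f); cv2.imwrite(f'pics/{out}.png',cv2.resize(p[v0:v1,u0:u1,::-1],None,fx=k,fy=k,interpolation=cv2.INTER_CUBIC))
E
python3 - <<'E'
from h import *
print(arm.read_state())
for n in('scene','top'):
    snap(n,n+'0'); c=arm.camera_info(n);print(c)
E
```

```text
pics
{'clock': 0.0, 'joint_positions': array([-1.35312780e+00,  2.21243379e-01,  1.52764786e+00, -2.35178579e-05,
        1.39472267e+00, -1.26035664e-01]), 'qvel': array([ 1.10963512e-04, -9.43905535e-04,  1.35526752e-04,  8.78184191e-05,
       -2.94225067e-04, -3.90172788e-05]), 'effort': array([-1.43428510e-04, -4.96909654e+01, -3.89388049e+01, -1.61427024e-04,
        1.12628523e-02, -9.92004772e-06]), 'ee_pos': array([ 0.21049994, -0.58781393,  0.23016913]), 'orientation': array([-0.6966494 , -0.12163541,  0.69673121, -0.12020842]), 'wrist_force': array([-0.99177227,  0.1002187 , -0.70815223]), 'ft_torque': array([-0.03708347,  0.04348667, -0.00776438]), 'opening': 0.0855964194859844}
{'fx': 472.1559563603084, 'fy': 472.1559563603084, 'cx': 252.61642051966675, 'cy': 195.74736696030064, 'dist': array([0.05975951, 0.        , 0.        , 0.        , 0.        ]), 'camera_from_world': array([[-0.73442733,  0.67862163,  0.00944327,  0.29623047],
       [ 0.5331597 ,  0.58550132, -0.61067908, -0.24170607],
       [-0.41994908, -0.44346464, -0.79182188,  1.91721838],
       [ 0.        ,  0.        ,  0.        ,  1.        ]])}
{'fx': 480.36931257090635, 'fy': 480.36931257090635, 'cx': 247.56512654527478, 'cy': 197.2770175844262, 'dist': array([-0.12721093,  0.        ,  0.        ,  0.        ,  0.        ]), 'camera_from_world': array([[-2.84436761e-02, -9.99595080e-01,  7.95783745e-04,
         5.86577895e-02],
       [-9.91969059e-01,  2.81285057e-02, -1.23313315e-01,
         4.54457572e-01],
       [ 1.23240999e-01, -4.29687685e-03, -9.92367469e-01,
         1.48015681e+00],
       [ 0.00000000e+00,  0.00000000e+00,  0.00000000e+00,
         1.00000000e+00]])}
```

View pics/top0.png

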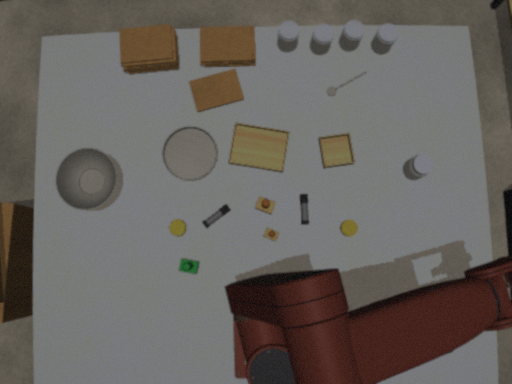

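View pics/scene0.png

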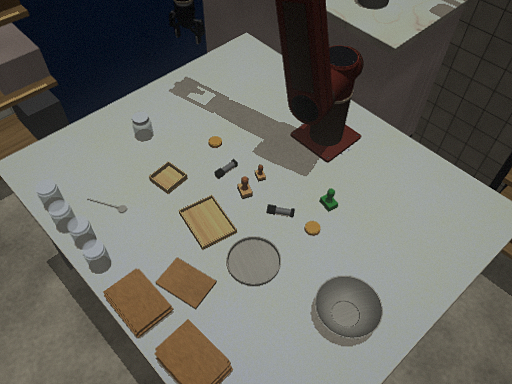

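The top view has up = +x and left = +y. It shows the bowl (87,179), round tray (190,153), oblong tray (259,147), square tray (337,150) and jar (420,166). The lids are at (178,228) and (349,228), and the glue sticks at (217,216) and (304,208). There are three stamps: a larger one at (265,205), a smaller one at (271,234) and a green one at (189,266). I'll enlarge next.

```bash
python3 - <<'E'
from h import *
crop('top0',155,110,285,250,5,'c1'); crop('top0',255,110,385,250,5,'c2')
E
```

```text
(no output)
```

View pics/c1.png

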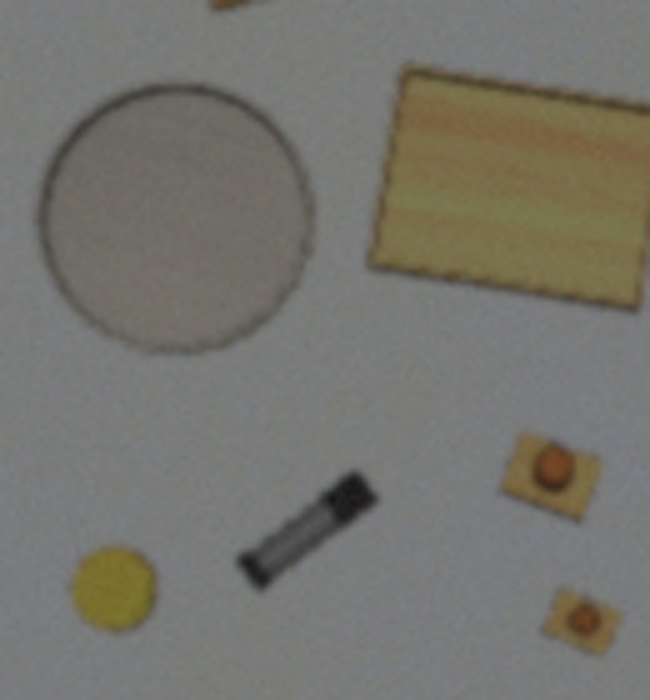

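View pics/c2.png

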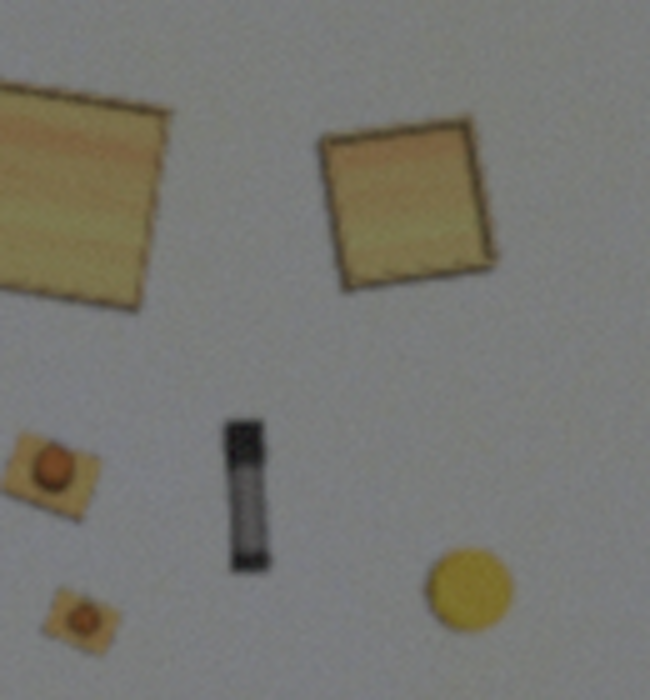

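```bash
cat > m.py <<'E'
from h import *
p,d=load('top0')
def w(x,y,u0,z): return world('top',(x+.5)/5-.5+u0,(y+.5)/5-.5+110,z=z)
def W(name,pts,u0,z):
    q=np.array([w(x,y,u0,z) for x,y in pts]); print(name,np.round(q[:,:2],4).tolist(),'mean',np.round(q.mean(0)[:2],4)); return q
W('lidL',[(114,588)],155,.014);W('lidR',[(470,589)],255,.014)
W('round',[(38,219),(316,219),(177,83),(177,355)],155,.018)
a=[w(*c,.02) for c in[(404,65,155),(367,268,155),(139,310,255),(172,108,255)]];a=np.array(a);print('obl',a.round(4)[:,:2].tolist(),a.mean(0))
def ang(v): return np.arctan2(v[1],v[0])
print('obl long ang',ang(a[0]-a[3]),ang(a[1]-a[2]),np.linalg.norm(a[0]-a[3]),np.linalg.norm(a[0]-a[1]))
q=W('glL',[(367,483),(250,577)],155,.022);print(ang(q[0]-q[1]),np.linalg.norm(q[0]-q[1]))
q=W('glR',[(244,421),(251,572)],255,.022);print(ang(q[0]-q[1]),np.linalg.norm(q[0]-q[1]))
W('knob',[(54,467)],255,.078)
q=W('foot',[(518,432),(601,458),(583,522),(500,492)],155,.024);print(ang(q[0]-q[1]),np.linalg.norm(q[0]-q[1]),np.linalg.norm(q[1]-q[2]))
q=W('sq',[(320,136),(470,117),(495,265),(345,291)],255,.026);print(ang(q[0]-q[1]),np.linalg.norm(q[0]-q[1]),np.linalg.norm(q[1]-q[2]))
for n,u,v,z in[('small knob',271.5,233.5,.06),('bowl',87,179,.065),('jar',420,165,.1),('green',188,266,.07)]: print(n,world('top',u,v,z=z).round(3))
for n,u,v in[('knob',265,203),('lidL',178,227),('lidR',349,228),('small',272,234),('table',230,230)]: print(n,world('top',u,v,depth=d[v,u]).round(4))
s=arm.read_state()
from scipy.spatial.transform import Rotation as R
print(R.from_quat(s['orientation']).as_matrix().round(3))
E
python3 m.py
```

```text
lidL [[0.3689, 0.2696]] mean [0.3689 0.2696]
lidR [[0.3526, -0.2712]] mean [ 0.3526 -0.2712]
round [[0.607, 0.3159], [0.6014, 0.1369], [0.6941, 0.2253], [0.5158, 0.2272]] mean [0.6046 0.2263]
obl [[0.701, 0.0781], [0.5681, 0.1049], [0.5361, -0.0674], [0.6677, -0.0939]] [0.61821713 0.00541196 0.02      ]
obl long ang 1.3795153704494774 1.3870071120960479 0.1751467730190822 0.1355397932573948
glL [[0.4302, 0.108], [0.373, 0.1828]] mean [0.4016 0.1454]
-0.9179618898112347 0.09413193399735187
glR [[0.4628, -0.131], [0.3671, -0.1314]] mean [ 0.415  -0.1312]
0.0040289936498251145 0.095631665523054
knob [[0.4307, -0.0076]] mean [ 0.4307 -0.0076]
foot [[0.4596, 0.0121], [0.4416, -0.0396], [0.4015, -0.0269], [0.4219, 0.0246]] mean [ 0.4311 -0.0074]
1.2364304548786273 0.05474421186935866 0.042039043836769374
sq [[0.6453, -0.1878], [0.6557, -0.2859], [0.5582, -0.2962], [0.5438, -0.1987]] mean [ 0.6008 -0.2421]
1.6766538059194307 0.09860328112281681 0.0980477466519568
small knob [ 0.339 -0.024  0.06 ]
bowl [0.523 0.545 0.065]
jar [ 0.532 -0.486  0.1  ]
green [0.247 0.231 0.07 ]
knob [ 0.4304 -0.0062  0.0817]
lidL [0.3696 0.2679 0.0125]
lidR [ 0.3507 -0.2727  0.0128]
small [ 0.337  -0.0252  0.0638]
table [0.3563 0.1043 0.0007]
[[-0.     0.337 -0.941]
 [ 0.002 -0.941 -0.337]
 [-1.    -0.002 -0.   ]]
```

```bash
cat > g.py <<'E'
import sys
from h import *
from scipy.spatial.transform import Rotation as R
# usage: g.py psi x y z ; prints offset/twist in current tool axes
s=arm.read_state(); M=R.from_quat(s['orientation']).as_matrix()
psi=np.arctan2(M[1,1],M[0,1])
t=float(sys.argv[1]); g=np.array(list(map(float,sys.argv[2:5])))
off=M.T@(g-s['ee_pos']); tw=(psi-t+np.pi)%(2*np.pi)-np.pi
print('clk %.2f'%s['clock'],'pos',s['ee_pos'].round(4),'psi %.3f'%psi,'q',s['joint_positions'].round(2),'F',s['wrist_force'].round(1),'open %.4f'%s['opening'])
print('offset',off.round(4),'twist %.3f'%tw,'rows>=',np.ceil(max(np.linalg.norm(off)/.0625,abs(tw)/.1867)))
E
python3 g.py -1.571 0.3526 -0.2712 0.06
```

```text
clk 0.10 pos [ 0.2105 -0.5879  0.2303] psi -1.227 q [-1.35  0.22  1.53 -0.    1.39 -0.13] F [-0.2 -0.3 -0. ] open 0.0857
offset [ 0.1708 -0.25   -0.2405] twist 0.344 rows>= 7.0
```

```bash
python3 -m pendant '{"offset":[[0.171,-0.25,-0.2405],[0.171,-0.25,-0.2405],[0.171,-0.25,-0.2405],[0.171,-0.25,-0.2405],[0.171,-0.25,-0.2405],[0.171,-0.25,-0.2405],[0.171,-0.25,-0.2405],[0.171,-0.25,-0.2405],[0.171,-0.25,-0.2405]],"twist":[0.344,0.344,0.344,0.344,0.344,0.344,0.344,0.344,0.344],"gripper":[1,1,1,1,1,1,1,1,1]}'; python3 g.py -1.571 0.3526 -0.2712 0.001; python3 -c "
from h import *
snap('top','t1');snap('scene','s1');crop('s1',140,80,300,200,5,'s1c')"
```

```text
clock: 1.23
ee_pos: [0.3532, -0.2739, 0.0614]
orientation: [0.708, -0.001, -0.707, 0.0]
wrist_force: [-0.6, 0.4, 0.5]
opening: 0.0851
clk 1.23 pos [ 0.3532 -0.2739  0.0614] psi -1.572 q [-0.84 -0.01  2.12 -0.    1.03  0.74] F [-0.6  0.4  0.5] open 0.0851
offset [ 0.0604 -0.0028  0.0007] twist -0.001 rows>= 1.0
```

View pics/s1c.png

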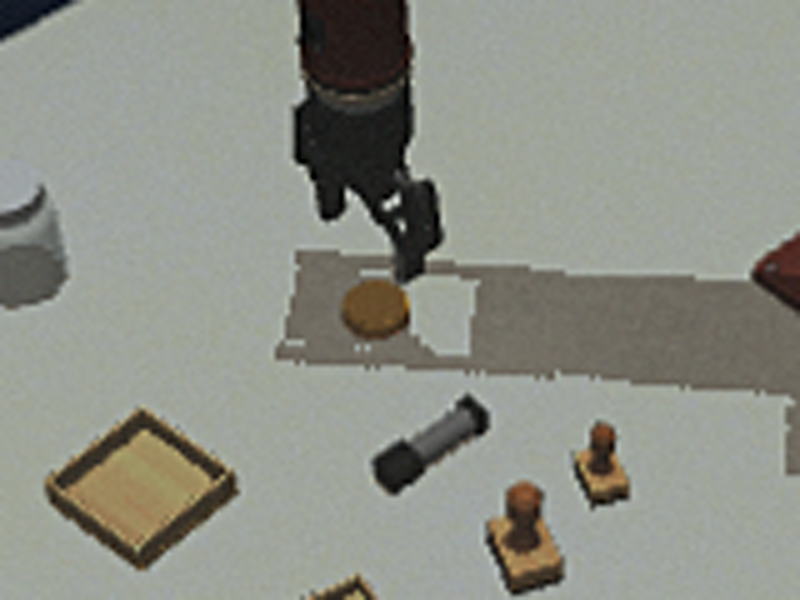

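The gripper is open above the right lid, which is at about (375,308) in the crop. I'll read the settled pose before going down.

```bash
python3 g.py -1.571 0.3526 -0.2712 0.001
```

```text
clk 1.32 pos [ 0.353  -0.2738  0.0613] psi -1.573 q [-0.84 -0.01  2.12 -0.    1.03  0.74] F [-0.5 -0.8  0.2] open 0.0854
offset [ 0.0603 -0.0027  0.0005] twist -0.002 rows>= 1.0
```

```bash
python3 -m pendant '{"offset":[[0.03,-0.0027,0.0005],[0.05,-0.0027,0.0005],[0.06,-0.0027,0.0005],[0.06,-0.0027,0.0005],[0.06,-0.0027,0.0005],[0.06,-0.0027,0.0005],[0.06,-0.0027,0.0005],[0.06,-0.0027,0.0005],[0.06,-0.0027,0.0005],[0.06,-0.0027,0.0005]],"twist":[0,0,0,0,0,0,0,0,0,0],"gripper":[1,1,1,1,0,0,0,0,0,0]}';  python3 -c "
from h import *
snap('scene','s2');crop('s2',180,110,260,170,8,'s2c')"
```

```text
clock: 2.58
ee_pos: [0.3531, -0.2702, 0.0019]
orientation: [0.708, -0.001, -0.707, 0.001]
wrist_force: [-2.4, 1.2, 8.5]
opening: 0.0512
```

View pics/s2c.png

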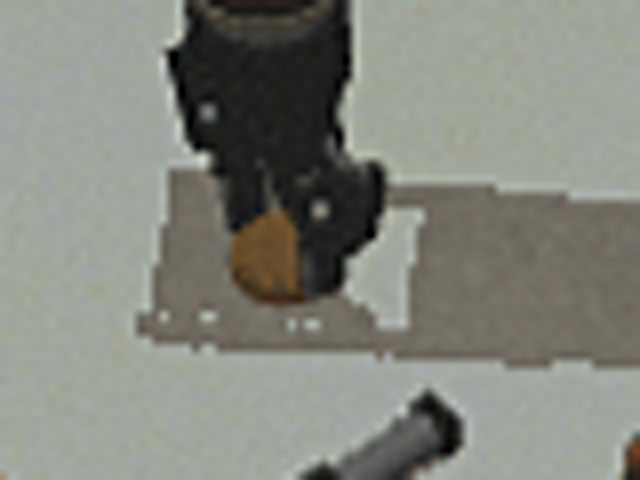

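The lid sits between the pads at 51 mm opening, close to its 54 mm. Lifting.

```bash
python3 -m pendant '{"offset":[[-0.02,0,0],[-0.06,0,0],[-0.11,0,0],[-0.13,0,0],[-0.13,0,0],[-0.13,0,0]],"twist":[0,0,0,0,0,0],"gripper":[0,0,0,0,0,0]}'; python3 g.py -1.571 0.570 0.2263 0.13;python3 -c "
from h import *
snap('scene','s3');crop('s3',180,50,280,150,6,'s3c')"
```

```text
clock: 3.38
ee_pos: [0.3519, -0.2687, 0.1294]
orientation: [-0.707, -0.0, 0.707, 0.0]
wrist_force: [-0.6, 0.3, -0.5]
opening: 0.051
clk 3.38 pos [ 0.3519 -0.2687  0.1294] psi -1.571 q [-0.83 -0.12  2.08  0.    1.18  0.74] F [-0.6  0.3 -0.5] open 0.0510
offset [-4.000e-04 -4.951e-01 -2.181e-01] twist 0.000 rows>= 9.0
```

View pics/s3c.png

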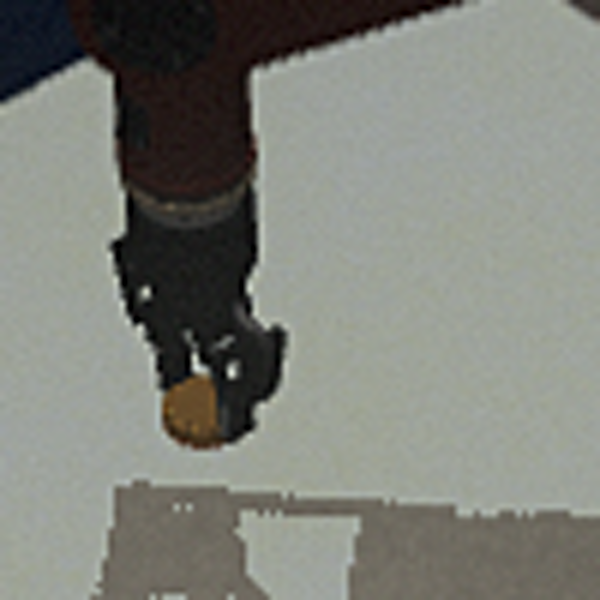

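The lid is held, at about (195,410) in the crop, and clear of the table.

```bash
python3 -m pendant '{"offset":[[0,-0.03,-0.013],[0,-0.495,-0.218],[0,-0.495,-0.218],[0,-0.495,-0.218],[0,-0.495,-0.218],[0,-0.495,-0.218],[0,-0.495,-0.218],[0,-0.495,-0.218],[0,-0.495,-0.218],[0,-0.495,-0.218],[0,-0.495,-0.218],[0,-0.495,-0.218]],"twist":[0,0,0,0,0,0,0,0,0,0,0,0],"gripper":[0,0,0,0,0,0,0,0,0,0,0,0]}';python3 -c "
from h import *
snap('top','t4')"; python3 g.py -1.571 0.570 0.2263 0.006
```

```text
clock: 4.92
ee_pos: [0.5696, 0.2243, 0.1293]
orientation: [-0.706, 0.001, 0.708, 0.0]
wrist_force: [0.1, -0.1, -0.5]
opening: 0.0508
clk 4.97 pos [0.5698 0.2242 0.1298] psi -1.573 q [ 0.25  0.28  1.65 -0.    1.21  1.82] F [-0.1  0.  -0.7] open 0.0508
offset [ 0.1238 -0.0022 -0.0003] twist -0.002 rows>= 2.0
```

View pics/t4.png

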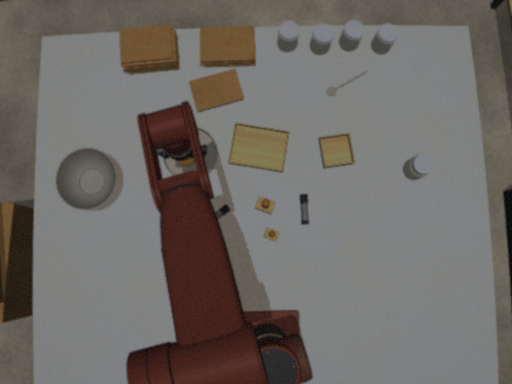

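The gripper with the lid is over the near half of the round tray (185,155), and the bowl and jar haven't moved. I'll lower it, release and retract.

```bash
python3 -m pendant '{"offset":[[0.05,-0.002,0],[0.095,-0.002,0],[0.112,-0.002,0],[0.12,-0.002,0],[0.1235,-0.002,0],[0.1235,-0.002,0],[0.1235,-0.002,0],[0.1235,-0.002,0],[0.1235,-0.002,0],[0.1235,-0.002,0],[0.08,-0.002,0],[0.0,-0.002,0]],"twist":[0,0,0,0,0,0,0,0,0,0,0,0],"gripper":[0,0,0,0,0,0,0.85,0.85,0.85,0.85,0.85,1]}'; python3 -c "
from h import *
snap('scene','s5');crop('s5',200,200,330,300,6,'s5c')";python3 g.py -1.571 0.3689 0.2696 0.10
```

```text
clock: 6.48
ee_pos: [0.5683, 0.2271, 0.1114]
orientation: [-0.705, 0.001, 0.709, -0.0]
wrist_force: [0.5, -0.1, 0.6]
opening: 0.0852
clk 6.53 pos [0.5747 0.2289 0.1231] psi -1.571 q [0.25 0.29 1.65 0.   1.19 1.82] F [6.1 2.3 6.4] open 0.0852
offset [ 0.0211 -0.0406  0.206 ] twist 0.000 rows>= 4.0
```

View pics/s5c.png

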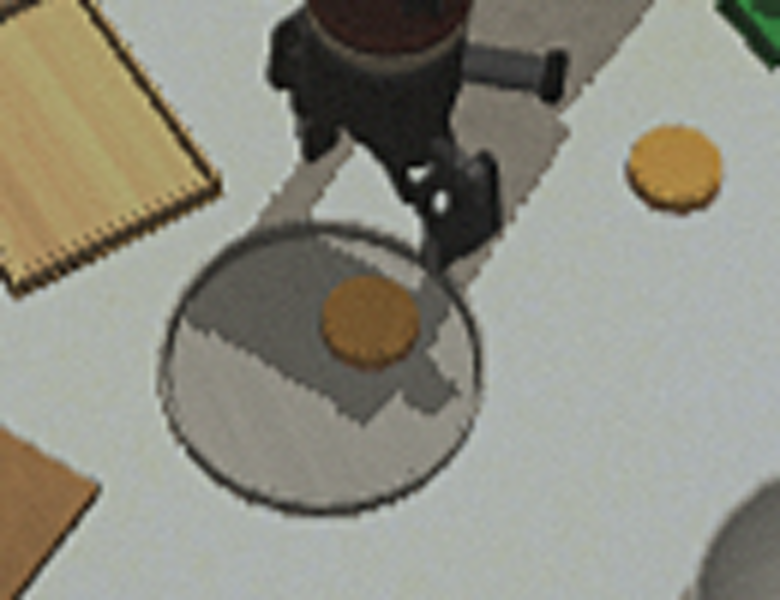

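Lid 1 is flat on the tray floor at crop (370,322). Next is the left lid.

```bash
python3 -m pendant '{"offset":[[0,-0.043,0.201],[0.02,-0.043,0.201],[0.04,-0.043,0.201],[0.06,-0.043,0.201],[0.07,-0.043,0.201],[0.07,-0.043,0.201],[0.07,-0.043,0.201]],"twist":[0,0,0,0,0,0,0],"gripper":[1,1,1,1,1,1,1]}'; python3 -c "
from h import *
snap('scene','s6');crop('s6',250,150,380,250,6,'s6c')
p,d=load('s6')
";python3 g.py -1.571 0.3689 0.2696 0.001
```

```text
clock: 7.4
ee_pos: [0.3716, 0.271, 0.044]
orientation: [0.708, -0.0, -0.706, -0.001]
wrist_force: [-0.2, 0.0, 0.6]
opening: 0.0853
clk 7.45 pos [0.3715 0.271  0.044 ] psi -1.572 q [ 0.46  0.06  2.1  -0.    0.99  2.03] F [-0.1 -0.7 -0.6] open 0.0855
offset [0.043  0.0014 0.0027] twist -0.001 rows>= 1.0
```

View pics/s6c.png

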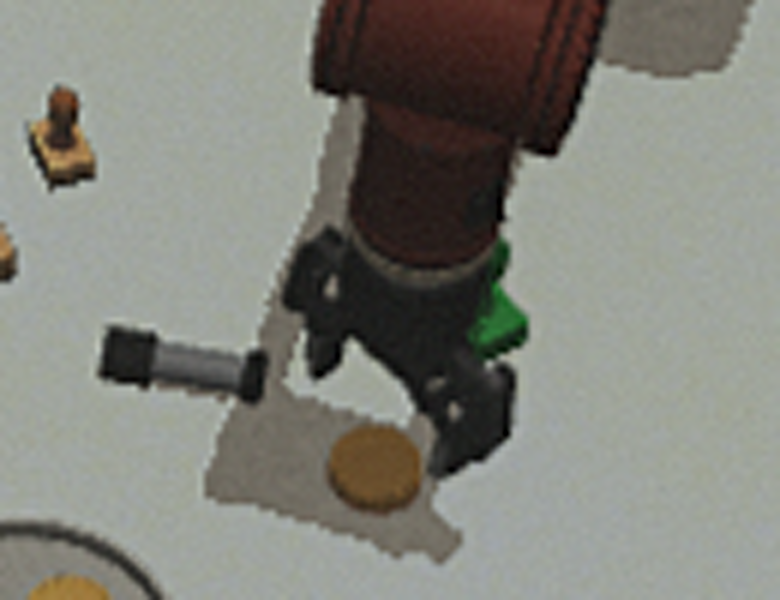

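Jaws straddle the left lid (crop 377,465). Descend and grip.

```bash
python3 -m pendant '{"offset":[[0.02,0.0014,0.0027],[0.036,0.0014,0.0027],[0.043,0.0014,0.0027],[0.043,0.0014,0.0027],[0.043,0.0014,0.0027],[0.043,0.0014,0.0027],[0.043,0.0014,0.0027],[0.043,0.0014,0.0027],[0.043,0.0014,0.0027],[0.043,0.0014,0.0027]],"twist":[0,0,0,0,0,0,0,0,0,0],"gripper":[1,1,1,1,0,0,0,0,0,0]}'
python3 -m pendant '{"offset":[[-0.02,0,0],[-0.06,0,0],[-0.11,0,0],[-0.13,0,0],[-0.13,0,0],[-0.13,0,0]],"twist":[0,0,0,0,0,0],"gripper":[0,0,0,0,0,0]}'; python3 -c "
from h import *
snap('scene','s7');crop('s7',250,80,410,230,5,'s7c')"; python3 g.py -1.571 0.640 0.2263 0.13
```

```text
clock: 8.7
ee_pos: [0.3675, 0.2697, 0.0011]
orientation: [0.708, 0.0, -0.707, -0.0]
wrist_force: [-1.9, -1.5, 7.2]
opening: 0.0511
clock: 9.45
ee_pos: [0.366, 0.269, 0.1287]
orientation: [-0.707, 0.0, 0.708, -0.0]
wrist_force: [-0.3, -0.1, -0.9]
opening: 0.0511
clk 9.50 pos [0.3657 0.2688 0.1283] psi -1.571 q [ 0.46 -0.09  2.06 -0.    1.18  2.03] F [0.3 0.  0.2] open 0.0514
offset [-0.0022  0.0425 -0.2743] twist 0.000 rows>= 5.0
```

View pics/s7c.png

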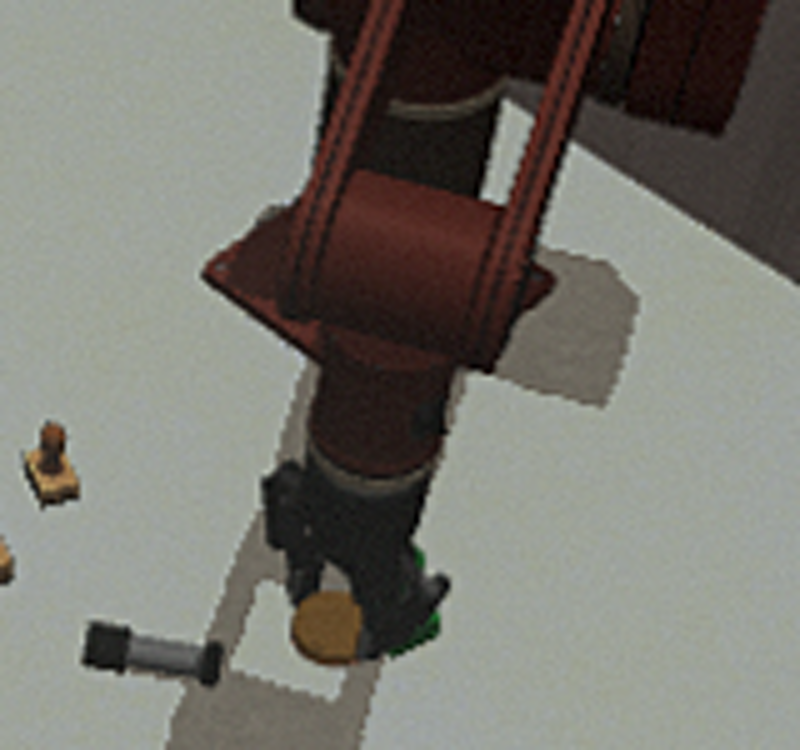

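Lid 2 is held. Before placing it, I'll work out where lid 1 came to rest.

```bash
python3 -c "
from h import *
print(world('scene',261.2,252.9,z=.018))"
python3 -m pendant '{"offset":[[-0.002,0.042,-0.274],[-0.002,0.042,-0.274],[-0.002,0.042,-0.274],[-0.002,0.042,-0.274],[-0.002,0.042,-0.274],[-0.002,0.042,-0.274],[-0.002,0.042,-0.274],[-0.002,0.042,-0.274]],"twist":[0,0,0,0,0,0,0,0],"gripper":[0,0,0,0,0,0,0,0]}'; python3 g.py -1.571 0.640 0.2263 0.0055
```

```text
[0.57642958 0.22880141 0.018     ]
clock: 10.5
ee_pos: [0.6393, 0.2277, 0.1311]
orientation: [-0.707, -0.0, 0.708, -0.0]
wrist_force: [0.2, -0.2, 0.0]
opening: 0.0512
clk 10.50 pos [0.6393 0.2277 0.1311] psi -1.570 q [0.23 0.43 1.46 0.   1.26 1.8 ] F [ 0.2 -0.2  0. ] open 0.0512
offset [ 0.1256  0.0013 -0.0009] twist 0.001 rows>= 3.0
```

```bash
python3 -m pendant '{"offset":[[0.05,0.001,-0.004],[0.095,0.001,-0.004],[0.112,0.001,-0.004],[0.12,0.001,-0.004],[0.125,0.001,-0.004],[0.125,0.001,-0.004],[0.125,0.001,-0.004],[0.125,0.001,-0.004],[0.125,0.001,-0.004],[0.125,0.001,-0.004],[0.08,0.001,-0.004],[0.02,0.001,-0.004]],"twist":[0,0,0,0,0,0,0,0,0,0,0,0],"gripper":[0,0,0,0,0,0,0.85,0.85,0.85,0.85,0.85,1]}'; python3 -c "
from h import *
snap('scene','s8');crop('s8',200,200,330,300,6,'s8c')";python3 g.py -1.571 0.4307 -0.0075 0.15
```

```text
clock: 12.0
ee_pos: [0.6428, 0.2258, 0.1103]
orientation: [-0.705, 0.0, 0.709, -0.0]
wrist_force: [0.4, 0.3, -0.0]
opening: 0.0853
clk 12.05 pos [0.6489 0.2273 0.1226] psi -1.571 q [0.22 0.45 1.45 0.   1.23 1.79] F [5.1 1.6 7.6] open 0.0853
offset [-0.0304  0.2347  0.2179] twist 0.000 rows>= 6.0
```

View pics/s8c.png

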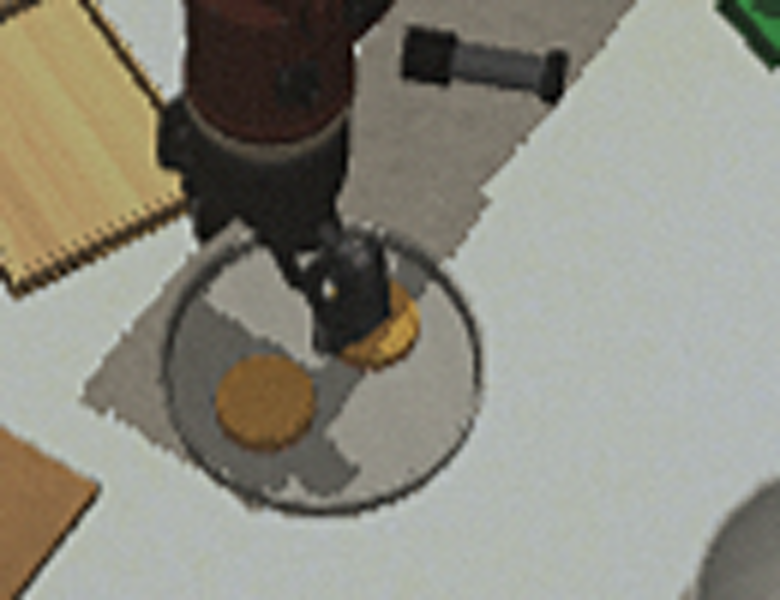

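Both lids are flat with a gap between them, at crop (265,402) and (385,320). Now the left glue stick: turn while travelling.

```bash
python3 -m pendant '{"offset":[[0,0.02,0.06],[0,0.04,0.12],[0,0.06,0.18],[0.01,0.078,0.22],[0.021,0.078,0.244],[0.021,0.078,0.244],[0.021,0.078,0.244],[0.021,0.078,0.244],[0.021,0.078,0.244],[0.021,0.078,0.244],[0.021,0.078,0.244],[0.021,0.078,0.244]],"twist":[-0.18,-0.36,-0.54,-0.72,-0.9,-1.08,-1.26,-1.44,-1.62,-1.8,-1.98,-2.16],"gripper":[1,1,1,1,1,1,1,1,1,1,1,1]}'; python3 -c "
from h import *
snap('scene','s9');crop('s9',220,130,350,230,6,'s9c')
p,d=load('s9')";python3 g.py 0.653 0.3992 0.1486 0.003
```

```text
clock: 13.55
ee_pos: [0.4009, 0.1483, 0.0909]
orientation: [0.332, 0.624, -0.331, 0.625]
wrist_force: [-0.0, -0.6, -0.0]
opening: 0.0853
clk 13.60 pos [0.4009 0.1483 0.0909] psi 0.602 q [ 0.17 -0.11  2.15 -0.    1.1  -0.43] F [-0.4 -0.2  0.4] open 0.0857
offset [ 0.0879 -0.0013 -0.0012] twist -0.051 rows>= 2.0
```

View pics/s9c.png

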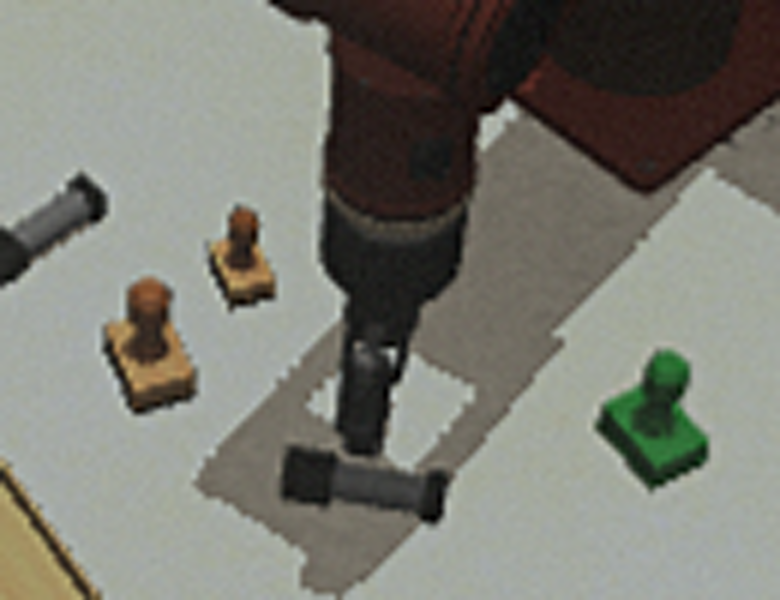

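The jaws straddle the barrel (crop 370,480), with the jaw line across the stick.

```bash
python3 -m pendant '{"offset":[[0.05,-0.0013,-0.0012],[0.075,-0.0013,-0.0012],[0.088,-0.0013,-0.0012],[0.088,-0.0013,-0.0012],[0.088,-0.0013,-0.0012],[0.088,-0.0013,-0.0012],[0.088,-0.0013,-0.0012],[0.088,-0.0013,-0.0012],[0.088,-0.0013,-0.0012],[0.088,-0.0013,-0.0012],[0.088,-0.0013,-0.0012],[0.088,-0.0013,-0.0012]],"twist":[-0.05,-0.05,-0.05,-0.05,-0.05,-0.05,-0.05,-0.05,-0.05,-0.05,-0.05,-0.05],"gripper":[1,1,1,1,0.3,0,0,0,0,0,0,0]}'
python3 -m pendant '{"offset":[[-0.02,0,0],[-0.06,0,0],[-0.1,0,0],[-0.1,0,0],[-0.1,0,0]],"twist":[0,0,0,0,0],"gripper":[0,0,0,0,0]}'; python3 -c "
from h import *
snap('scene','s10');crop('s10',220,110,350,210,6,'s10c')
p,d=load('s10')
# tray targets
c=np.array([.6182,.0054]);t=1.383-np.pi/2
R=np.array([[np.cos(t),-np.sin(t)],[np.sin(t),np.cos(t)]])
cd=np.array([np.cos(-1.759),np.sin(-1.759)])
for x in(-.025,.025):
  q=c+R@[x,0]; print(q, 'tcp',q-.004*cd)
";python3 g.py -0.188 0.55 0.0 0.11
```

```text
clock: 15.1
ee_pos: [0.3997, 0.1487, 0.0036]
orientation: [0.318, 0.631, -0.317, 0.632]
wrist_force: [-1.4, 0.1, 6.7]
opening: 0.0207
clock: 15.72
ee_pos: [0.3986, 0.1485, 0.1024]
orientation: [0.318, 0.632, -0.318, 0.632]
wrist_force: [0.2, -0.1, -1.0]
opening: 0.021
[0.59363955 0.01006736] tcp [0.59438793 0.01399673]
[0.64276045 0.00073264] tcp [0.64350883 0.00466201]
clk 15.78 pos [0.398  0.1484 0.1017] psi 0.639 q [ 0.17 -0.13  2.15 -0.    1.13 -0.47] F [-0.4  0.9 -1.4] open 0.0208
offset [-0.0085  0.0335  0.2098] twist 0.827 rows>= 5.0
```

View pics/s10c.png

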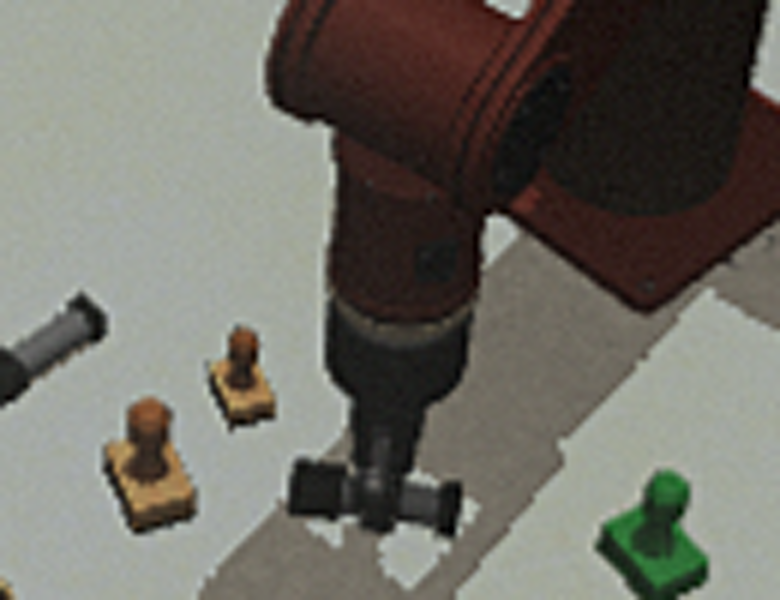

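Glue stick is held level (crop 375,495). Now to the far half of the oblong tray.

```bash
python3 g.py -0.188 0.6435 0.0047 0.12
```

```text
clk 15.78 pos [0.398  0.1484 0.1017] psi 0.639 q [ 0.17 -0.13  2.15 -0.    1.13 -0.47] F [-0.4  0.9 -1.4] open 0.0208
offset [-0.0187  0.1113  0.2618] twist 0.827 rows>= 5.0
```

```bash
python3 -m pendant '{"offset":[[-0.019,0.02,0.045],[-0.019,0.04,0.09],[-0.019,0.06,0.14],[-0.019,0.08,0.19],[-0.019,0.1,0.235],[-0.019,0.111,0.262],[-0.019,0.111,0.262],[-0.019,0.111,0.262],[-0.019,0.111,0.262]],"twist":[0.14,0.28,0.42,0.56,0.7,0.827,0.827,0.827,0.827],"gripper":[0,0,0,0,0,0,0,0,0]}'; python3 -c "
from h import *
snap('scene','s11');crop('s11',160,150,290,260,6,'s11c')";python3 g.py -0.188 0.6435 0.0047 0.0075
```

```text
clock: 16.9
ee_pos: [0.6431, 0.0053, 0.121]
orientation: [-0.544, -0.452, 0.545, -0.451]
wrist_force: [-0.4, 0.1, 0.1]
opening: 0.0206
clk 16.95 pos [0.6434 0.0053 0.1214] psi -0.186 q [-0.11  0.36  1.57  0.    1.21  0.07] F [-0.6  0.3 -0.9] open 0.0209
offset [0.1139 0.0004 0.0005] twist 0.002 rows>= 2.0
```

View pics/s11c.png

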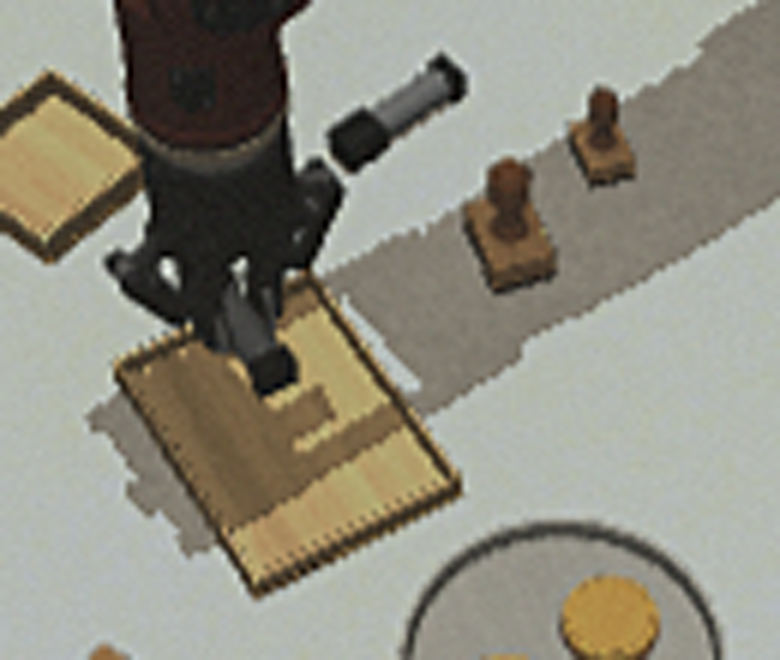

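The stick is aligned with the tray's long side above the far half. I'll lower it and release with a small opening so the fingers clear the wall.

```bash
python3 -m pendant '{"offset":[[0.05,0,0],[0.085,0,0],[0.102,0,0],[0.11,0,0],[0.1135,0,0],[0.1135,0,0],[0.1135,0,0],[0.1135,0,0],[0.1135,0,0],[0.1135,0,0],[0.08,0,0],[0.025,0,0]],"twist":[0,0,0,0,0,0,0,0,0,0,0,0],"gripper":[0,0,0,0,0,0,0.4,0.4,0.4,0.4,0.4,0.5]}'; python3 -c "
from h import *
snap('scene','s12');crop('s12',160,150,290,260,6,'s12c')";python3 g.py 0 0.415 -0.1312 0.0075
```

```text
clock: 18.45
ee_pos: [0.642, 0.0047, 0.0949]
orientation: [-0.543, -0.452, 0.546, -0.449]
wrist_force: [1.4, -0.8, 0.5]
opening: 0.043
clk 18.50 pos [0.6481 0.0042 0.1058] psi -0.188 q [-0.12  0.38  1.58  0.    1.18  0.07] F [ 4.7 -0.2  5.5] open 0.0426
offset [ 0.0963 -0.2046  0.1766] twist -0.188 rows>= 5.0
```

View pics/s12c.png

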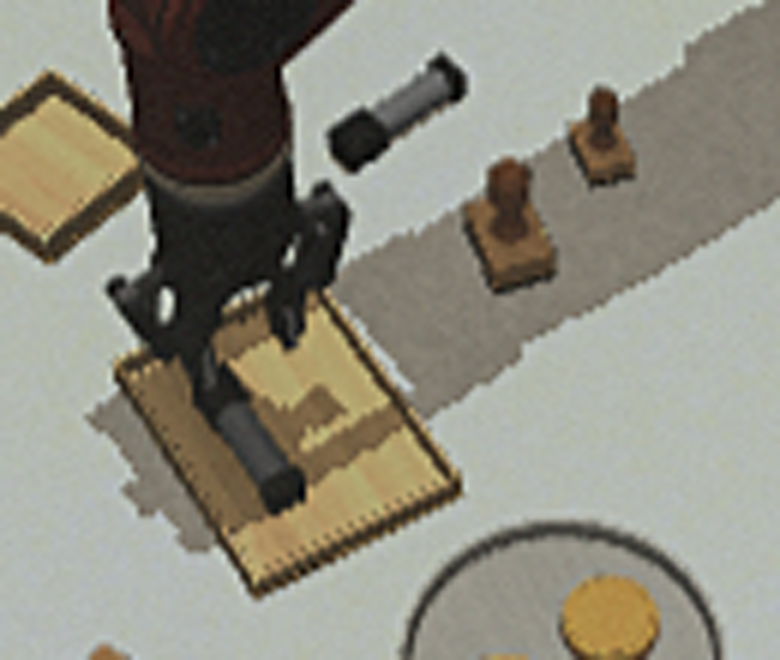

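The first glue stick lies flat on the tray floor (crop 260,450). Next is the second glue stick.

```bash
python3 -m pendant '{"offset":[[-0.01,-0.04,0.035],[-0.01,-0.08,0.07],[-0.01,-0.12,0.105],[-0.01,-0.16,0.14],[-0.004,-0.203,0.178],[-0.004,-0.203,0.178],[-0.004,-0.203,0.178],[-0.004,-0.203,0.178],[-0.004,-0.203,0.178],[-0.004,-0.203,0.178]],"twist":[0.17,0.34,0.51,0.68,0.85,1.02,1.19,1.36,1.383,1.383],"gripper":[1,1,1,1,1,1,1,1,1,1]}'; python3 -c "
from h import *
snap('scene','s13');crop('s13',170,110,300,210,6,'s13c')";python3 g.py -1.567 0.411 -0.1313 0.003
```

```text
clock: 19.75
ee_pos: [0.4117, -0.1325, 0.1009]
orientation: [0.707, 0.001, -0.707, 0.001]
wrist_force: [-0.8, 0.7, -1.3]
opening: 0.0859
clk 19.80 pos [ 0.4117 -0.1324  0.1008] psi -1.568 q [-0.49 -0.11  2.13 -0.    1.12  1.07] F [-0.8  0.5 -0.5] open 0.0853
offset [ 0.0978 -0.0011  0.0007] twist -0.001 rows>= 2.0
```

View pics/s13c.png

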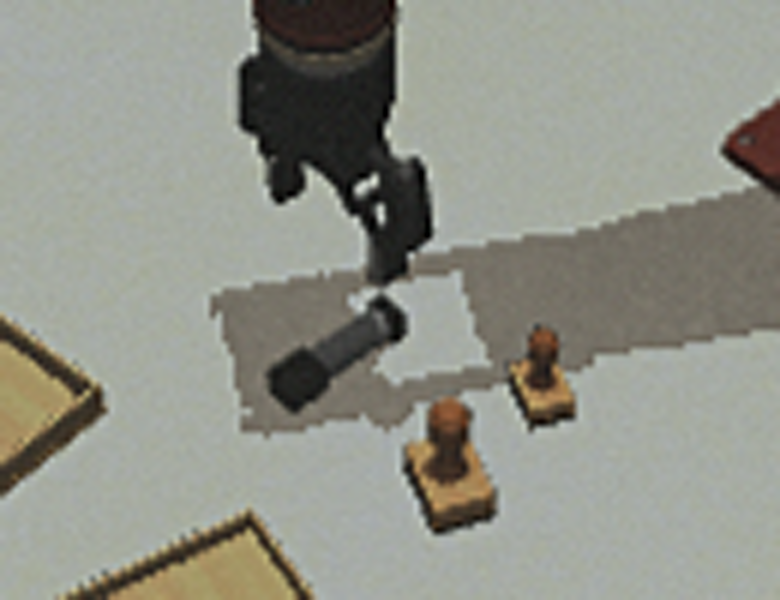

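```bash
python3 -m pendant '{"offset":[[0.05,-0.0011,0.0007],[0.085,-0.0011,0.0007],[0.098,-0.0011,0.0007],[0.098,-0.0011,0.0007],[0.098,-0.0011,0.0007],[0.098,-0.0011,0.0007],[0.098,-0.0011,0.0007],[0.098,-0.0011,0.0007],[0.098,-0.0011,0.0007],[0.098,-0.0011,0.0007],[0.098,-0.0011,0.0007],[0.098,-0.0011,0.0007]],"twist":[0,0,0,0,0,0,0,0,0,0,0,0],"gripper":[1,1,1,1,0.3,0,0,0,0,0,0,0]}'
python3 -m pendant '{"offset":[[-0.02,0,0],[-0.06,0,0],[-0.12,0,0],[-0.12,0,0],[-0.12,0,0]],"twist":[0,0,0,0,0],"gripper":[0,0,0,0,0]}'; python3 -c "
from h import *
snap('scene','s14');crop('s14',170,90,300,190,6,'s14c')";python3 g.py -0.188 0.5929 0.0062 0.12
```

```text
clock: 21.3
ee_pos: [0.4116, -0.1317, 0.0037]
orientation: [0.707, -0.0, -0.707, 0.0]
wrist_force: [-0.6, 1.5, 5.9]
opening: 0.0208
clock: 21.92
ee_pos: [0.4107, -0.1312, 0.1226]
orientation: [0.707, -0.0, -0.707, -0.0]
wrist_force: [-0.6, -0.5, -0.8]
opening: 0.0206
clk 21.98 pos [ 0.41   -0.1309  0.1217] psi -1.571 q [-0.49 -0.15  2.12 -0.    1.17  1.08] F [ 0.1  0.4 -0.5] open 0.0208
offset [ 0.0015 -0.1371 -0.1828] twist -1.383 rows>= 8.0
```

View pics/s14c.png

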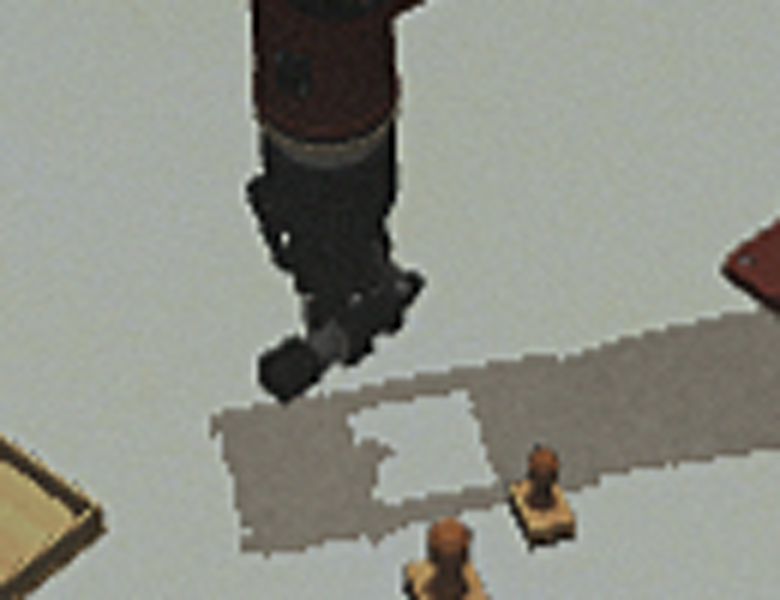

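Held (opening 21 mm). I'll carry it to the near half of the oblong tray.

```bash
python3 -m pendant '{"offset":[[0,-0.02,-0.03],[0,-0.04,-0.06],[0,-0.06,-0.09],[0,-0.08,-0.115],[0,-0.1,-0.14],[0,-0.12,-0.165],[0,-0.137,-0.183],[0,-0.137,-0.183],[0,-0.137,-0.183],[0,-0.137,-0.183],[0,-0.137,-0.183]],"twist":[-0.17,-0.34,-0.51,-0.68,-0.85,-1.02,-1.19,-1.36,-1.383,-1.383,-1.383],"gripper":[0,0,0,0,0,0,0,0,0,0,0]}'; python3 -c "
from h import *
snap('scene','s15');crop('s15',160,150,290,260,6,'s15c')";python3 g.py -0.188 0.5929 0.0062 0.0075
```

```text
clock: 23.35
ee_pos: [0.5935, 0.0054, 0.1223]
orientation: [-0.545, -0.45, 0.545, -0.45]
wrist_force: [0.8, -0.1, -0.4]
opening: 0.0207
clk 23.40 pos [0.5937 0.0054 0.1226] psi -0.190 q [-0.12  0.25  1.71 -0.    1.19  0.07] F [-0.6  0.4 -0.7] open 0.0208
offset [ 0.1151 -0.0009 -0.0007] twist -0.002 rows>= 2.0
```

View pics/s15c.png

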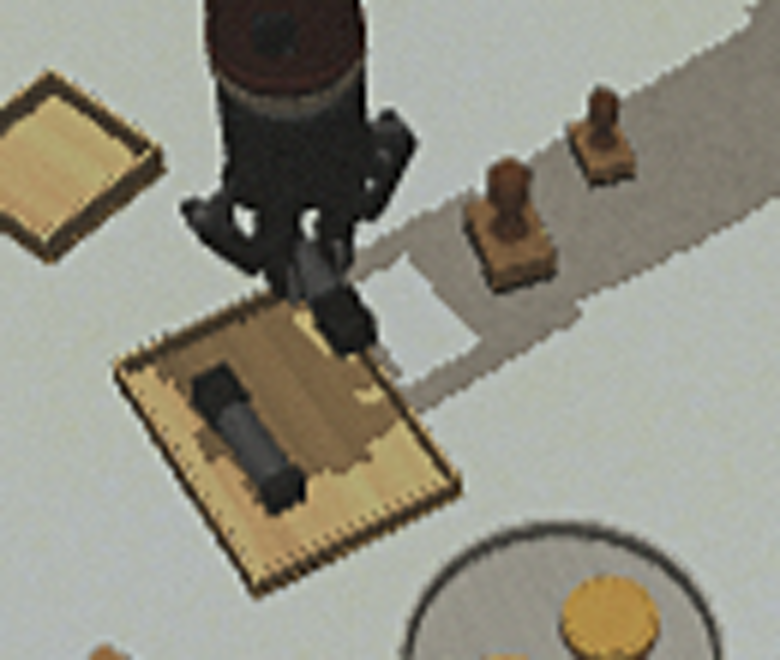

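```bash
python3 -m pendant '{"offset":[[0.05,-0.001,-0.001],[0.085,-0.001,-0.001],[0.102,-0.001,-0.001],[0.11,-0.001,-0.001],[0.1145,-0.001,-0.001],[0.1145,-0.001,-0.001],[0.1145,-0.001,-0.001],[0.1145,-0.001,-0.001],[0.1145,-0.001,-0.001],[0.1145,-0.001,-0.001],[0.08,-0.001,-0.001],[0.025,-0.001,-0.001]],"twist":[0,0,0,0,0,0,0,0,0,0,0,0],"gripper":[0,0,0,0,0,0,0.4,0.4,0.4,0.4,0.4,0.5]}'; python3 -c "
from h import *
snap('scene','s16');crop('s16',160,150,290,260,6,'s16c')";python3 g.py -0.188 0.4307 -0.0075 0.14
```

```text
clock: 24.9
ee_pos: [0.591, 0.007, 0.0963]
orientation: [-0.543, -0.452, 0.546, -0.449]
wrist_force: [1.9, -0.4, 0.3]
opening: 0.0424
clk 24.95 pos [0.597  0.0065 0.1064] psi -0.188 q [-0.12  0.27  1.72  0.    1.15  0.07] F [ 5.1 -0.   4.8] open 0.0426
offset [-0.035  -0.1605  0.0448] twist 0.000 rows>= 3.0
```

View pics/s16c.png

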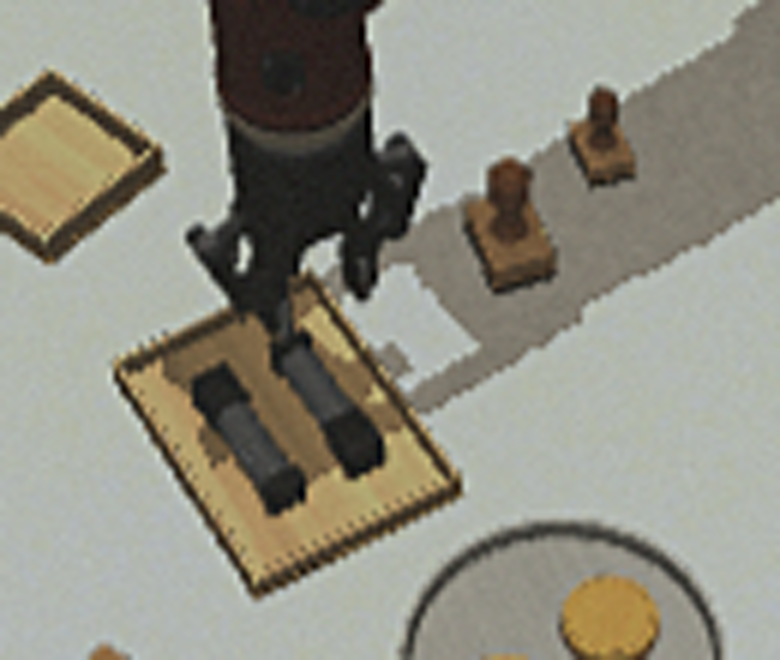

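Both glue sticks lie flat and parallel (crop 248,440 and 330,400). Now the larger wooden stamp.

```bash
python3 -m pendant '{"offset":[[-0.05,0,0],[-0.05,-0.05,0.015],[-0.05,-0.1,0.03],[-0.05,-0.157,0.044],[-0.033,-0.157,0.044],[-0.033,-0.157,0.044],[-0.033,-0.157,0.044],[-0.033,-0.157,0.044],[-0.033,-0.157,0.044],[-0.033,-0.157,0.044]],"twist":[0.17,0.34,0.51,0.68,0.85,1.02,1.19,1.36,1.383,1.383],"gripper":[1,1,1,1,1,1,1,1,1,1]}'; python3 -c "
from h import *
snap('scene','s17');crop('s17',190,100,320,210,6,'s17c')";python3 g.py -1.571 0.4307 -0.0075 0.047
```

```text
clock: 26.2
ee_pos: [0.4308, -0.0071, 0.1308]
orientation: [0.707, 0.001, -0.707, 0.001]
wrist_force: [0.2, -0.2, -0.4]
opening: 0.0857
clk 26.25 pos [ 0.4307 -0.0071  0.1308] psi -1.568 q [-0.2  -0.16  2.11  0.    1.19  1.37] F [-0.4  0.6  0.3] open 0.0854
offset [0.0838 0.0004 0.0001] twist 0.003 rows>= 2.0
```

View pics/s17c.png

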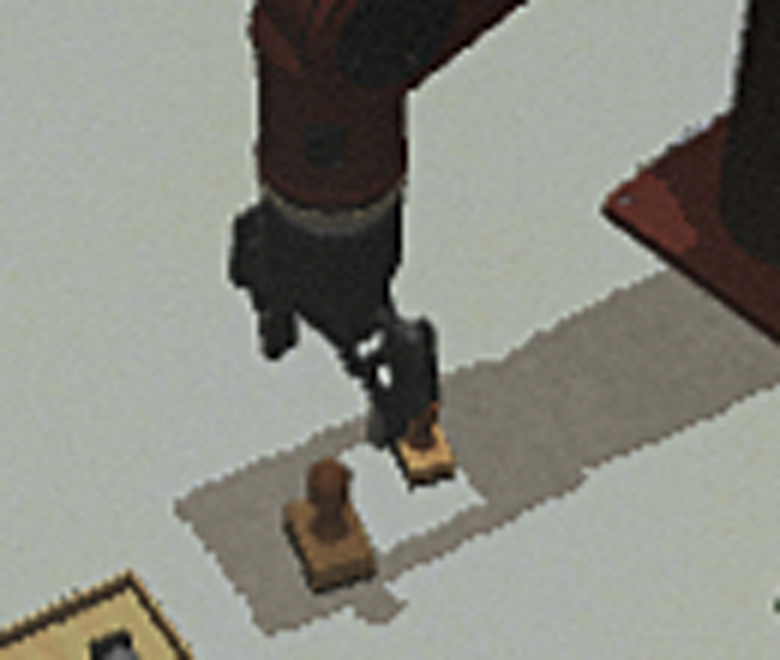

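```bash
python3 -m pendant '{"offset":[[0.04,0,0],[0.07,0,0],[0.084,0,0],[0.084,0,0],[0.084,0,0],[0.084,0,0],[0.084,0,0],[0.084,0,0],[0.084,0,0],[0.084,0,0],[0.084,0,0],[0.084,0,0]],"twist":[0,0,0,0,0,0,0,0,0,0,0,0],"gripper":[1,1,1,1,0.35,0.2,0,0,0,0,0,0]}'; python3 -c "
from h import *
snap('scene','s18');crop('s18',190,100,320,210,6,'s18c')"
```

```text
clock: 27.75
ee_pos: [0.4314, -0.0074, 0.0476]
orientation: [0.708, -0.0, -0.707, 0.0]
wrist_force: [-1.0, -0.8, 6.1]
opening: 0.0241
```

View pics/s18c.png

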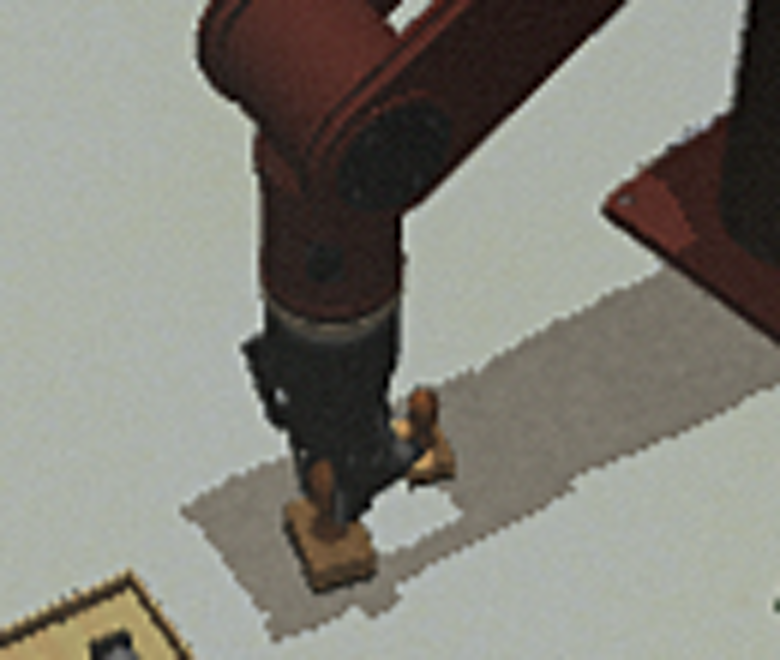

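The pads hold the knob; 24 mm reads about 2 mm low, the same as with the other grasps. Lifting.

```bash
python3 -m pendant '{"offset":[[-0.01,0,0],[-0.04,0,0],[-0.08,0,0],[-0.11,0,0],[-0.11,0,0],[-0.11,0,0]],"twist":[0,0,0,0,0,0],"gripper":[0,0,0,0,0,0]}'; python3 g.py -1.13 0.6008 -0.2421 0.158;python3 -c "
from h import *
snap('scene','s19');crop('s19',190,80,320,190,6,'s19c')"
```

```text
clock: 28.55
ee_pos: [0.43, -0.0069, 0.1559]
orientation: [-0.707, -0.0, 0.708, 0.0]
wrist_force: [-0.2, 0.1, -1.9]
opening: 0.0239
clk 28.55 pos [ 0.43   -0.0069  0.1559] psi -1.571 q [-0.2  -0.19  2.09  0.    1.25  1.37] F [-0.2  0.1 -1.9] open 0.0239
offset [-0.0024  0.2351 -0.1709] twist -0.441 rows>= 5.0
```

View pics/s19c.png

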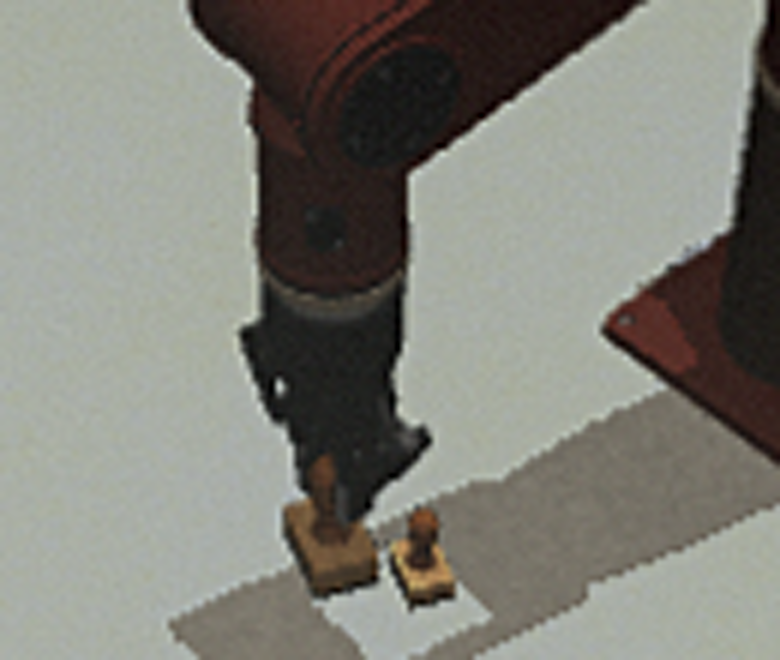

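Held upright. Carry to the square tray.

```bash
python3 -m pendant '{"offset":[[0,0.025,-0.018],[0,0.07,-0.05],[0,0.11,-0.08],[0,0.15,-0.11],[0,0.19,-0.14],[0,0.22,-0.16],[0,0.235,-0.171],[0,0.235,-0.171],[0,0.235,-0.171],[0,0.235,-0.171]],"twist":[-0.1,-0.2,-0.3,-0.4,-0.44,-0.44,-0.44,-0.44,-0.44,-0.44],"gripper":[0,0,0,0,0,0,0,0,0,0]}'; python3 -c "
from h import *
snap('scene','s20');crop('s20',110,90,240,200,6,'s20c')"; python3 g.py -1.13 0.6008 -0.2421 0.0525
```

```text
clock: 29.85
ee_pos: [0.6011, -0.2411, 0.1563]
orientation: [-0.69, -0.155, 0.69, -0.154]
wrist_force: [0.4, -0.2, -0.5]
opening: 0.0237
clk 29.90 pos [ 0.6013 -0.2413  0.1567] psi -1.130 q [-0.5   0.33  1.53  0.    1.28  0.63] F [-0.6 -0.1 -0.5] open 0.0237
offset [0.1042 0.0006 0.0008] twist -0.000 rows>= 2.0
```

View pics/s20c.png

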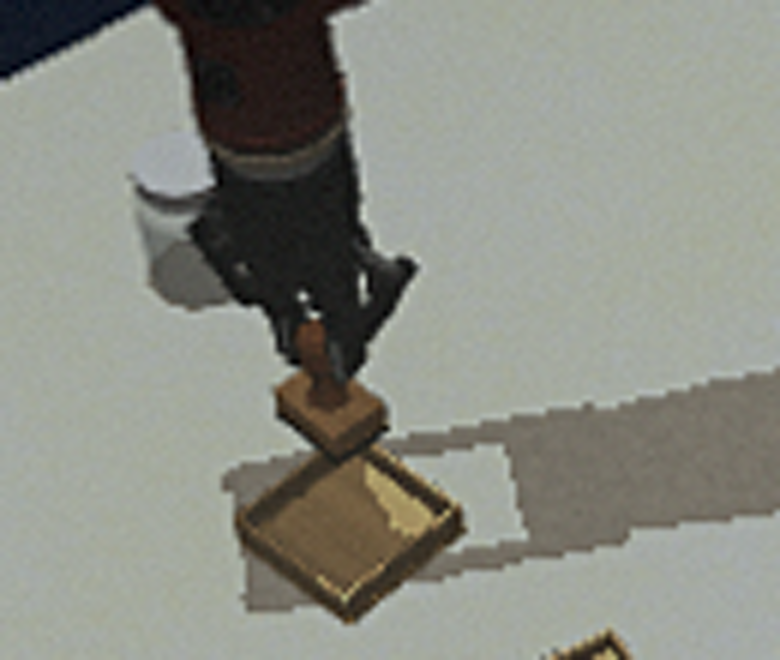

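The stamp is aligned with the square tray. The jar stands well behind the gripper. Lower, release and rise.

```bash
python3 -m pendant '{"offset":[[0.04,0.0006,0.0008],[0.075,0.0006,0.0008],[0.092,0.0006,0.0008],[0.099,0.0006,0.0008],[0.103,0.0006,0.0008],[0.1045,0.0006,0.0008],[0.1045,0.0006,0.0008],[0.1045,0.0006,0.0008]],"twist":[0,0,0,0,0,0,0,0],"gripper":[0,0,0,0,0,0,0,0]}'
python3 -m pendant '{"offset":[[0,0,0],[0,0,0],[0,0,0],[0,0,0],[-0.03,0,0],[-0.08,0,0],[-0.12,0,0],[-0.16,0,0],[-0.16,0,0],[-0.16,0,0],[-0.16,0,0]],"twist":[0,0,0,0,0,0,0,0,0,0,0],"gripper":[0.6,0.6,0.6,0.6,0.6,0.6,0.6,0.6,0.6,0.6,0.6]}'
python3 -c "
from h import *
snap('scene','s21');crop('s21',110,90,240,200,6,'s21c')"; python3 g.py -1.227 0.211 -0.588 0.23
```

```text
clock: 30.9
ee_pos: [0.6016, -0.2433, 0.053]
orientation: [0.69, 0.154, -0.69, 0.154]
wrist_force: [0.5, -0.2, -1.1]
opening: 0.0243
clock: 32.28
ee_pos: [0.6002, -0.2425, 0.2102]
orientation: [-0.689, -0.155, 0.691, -0.153]
wrist_force: [-0.5, 0.8, -0.2]
opening: 0.0512
clk 32.33 pos [ 0.6003 -0.2425  0.2103] psi -1.131 q [-0.51  0.29  1.48  0.    1.37  0.63] F [-0.3 -0.1 -0.5] open 0.0507
offset [-0.0192  0.1468  0.4994] twist 0.096 rows>= 9.0
```

View pics/s21c.png

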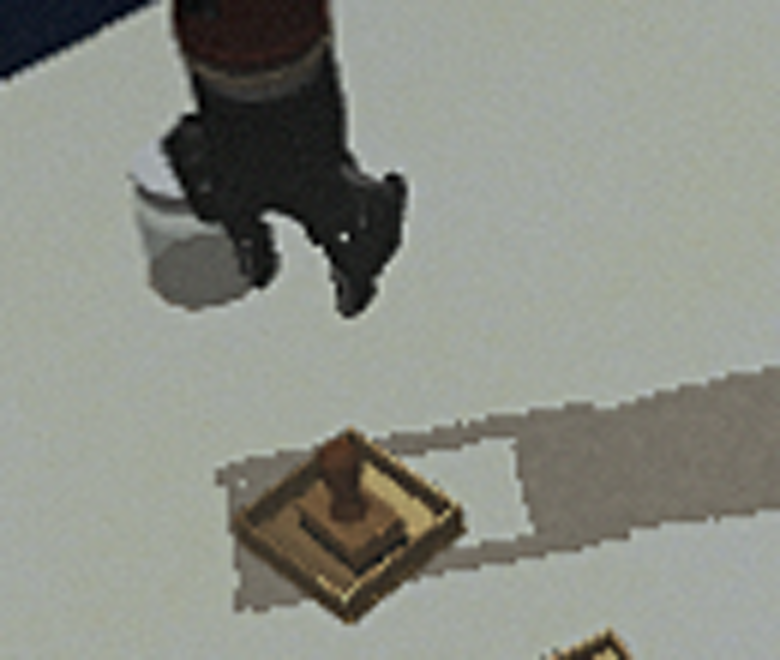

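The stamp stands centred in the square tray. I'll back off so the top camera can check everything.

```bash
python3 -m pendant '{"offset":[[-0.02,0.0147,0.05],[-0.02,0.147,0.499],[-0.02,0.147,0.499],[-0.02,0.147,0.499],[-0.02,0.147,0.499],[-0.02,0.147,0.499],[-0.02,0.147,0.499],[-0.02,0.147,0.499],[-0.02,0.147,0.499],[-0.02,0.147,0.499],[-0.02,0.147,0.499]],"twist":[0,0,0,0,0,0,0,0,0,0,0],"gripper":[1,1,1,1,1,1,1,1,1,1,1]}'
python3 -c "
from h import *
p,d=snap('top','t22');crop('t22',150,105,365,215,3.6,'t22c');snap('scene','s22')
for n,u,v in[('jar',420,165),('bowl',87,179)]:
  p0,d0=load('top0'); print(n,d0[v,u],d[v,u],np.abs(p[v-45:v+45,u-50:u+50].astype(int)-p0[v-45:v+45,u-50:u+50]).mean())"
```

```text
clock: 33.7
ee_pos: [0.2127, -0.5877, 0.2313]
orientation: [0.69, 0.155, -0.69, 0.154]
wrist_force: [0.4, 1.0, 0.9]
opening: 0.0853
jar 1.4495816 1.4508543 1.6864814814814815
bowl 1.5403569 1.5434821 1.807037037037037
```

View pics/t22c.png

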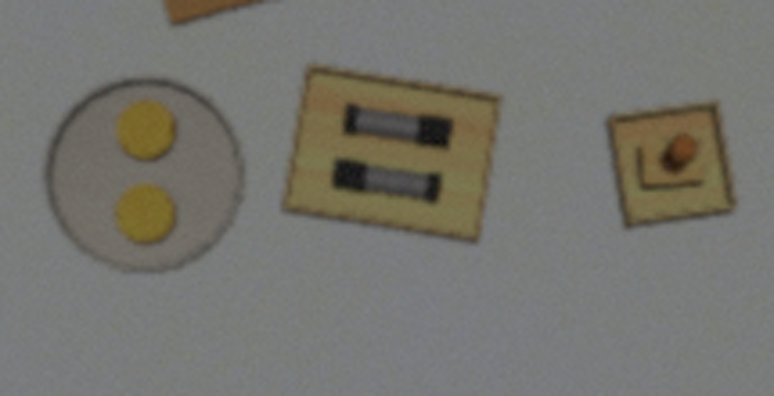

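View pics/s22.png

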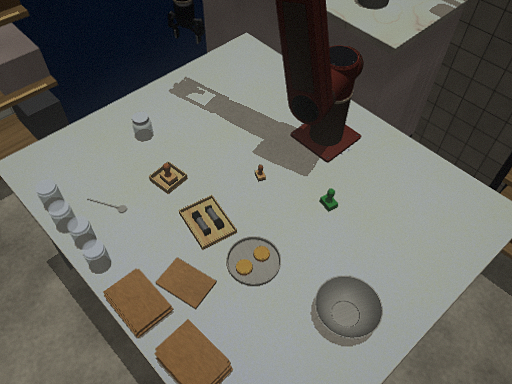

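The top crop shows the lids at (147,130) and (147,213), the sticks at (397,125) and (387,181), and the stamp's knob at (680,152). I'll check the positions against the limits.

```bash
python3 -c "
from h import *
p,d=load('top'+'0') if 0 else load('t22')
R=lambda t:np.array([[np.cos(t),-np.sin(t)],[np.sin(t),np.cos(t)]])
for n,x,y,z,c,t in[('lid1',147,130,.018,(.6046,.2263),0),('lid2',147,213,.018,(.6046,.2263),0),('gl1',398,126,.026,(.6182,.0054),-.188),('gl2',387,181,.026,(.6182,.0054),-.188),('knob',682,150,.084,(.6008,-.2421),.106),('footcorner',642,186,.028,(.6008,-.2421),.106)]:
  u=(x+.5)/3.6-.5+150;v=(y+.5)/3.6-.5+105
  w=world('top',u,v,z=z); print(n,w.round(4),'tray frame',(R(t).T@(w[:2]-c)).round(4),'depth z',world('top',u,v,depth=d[int(round(v)),int(round(u))])[2].round(4))
s=arm.read_state();print(s['qvel'].round(3),s['clock'])
"
```

```text
lid1 [0.6457 0.2242 0.018 ] tray frame [ 0.0411 -0.0021] depth z 0.0173
lid2 [0.5701 0.225  0.018 ] tray frame [-0.0345 -0.0013] depth z 0.0135
gl1 [6.407e-01 1.000e-04 2.600e-02] tray frame [ 0.0231 -0.001 ] depth z 0.025
gl2 [0.5911 0.0114 0.026 ] tray frame [-0.0277  0.0008] depth z 0.0209
knob [ 0.5993 -0.2405  0.084 ] tray frame [-0.0014  0.0017] depth z 0.0831
footcorner [ 0.5803 -0.2143  0.028 ] tray frame [-0.0175  0.0298] depth z 0.0086
[ 0.006 -0.006 -0.003 -0.002 -0.003 -0.   ] 33.8
```

Everything is within its limits, so I'm handing the job in.

```bash
python3 -m pendant '{"offset":[[0,0,0],[0,0,0],[0,0,0]],"twist":[0,0,0],"gripper":[1,1,1]}'; python3 -c "
from cell import arm
print(arm.sign_off())"
```

```text
clock: 34.17
ee_pos: [0.2126, -0.5883, 0.2325]
orientation: [0.69, 0.154, -0.69, 0.155]
wrist_force: [0.2, -1.2, 0.2]
opening: 0.0852
the job is handed in; nothing more can be done
None
```

The job is done and handed in at about 34 s of the 136 s allowed. Sign-off gives no verdict, so this rests on my own final camera checks:

| Item | Final position | Limit |
|---|---|---|
| Lids | 41 mm and 35 mm from the round tray's centre, flat, side by side | 62 mm |
| Glue sticks (oblong tray frame) | x = +23 mm and -28 mm, y within about 1 mm of centre; parallel and flat on the floor | ±56 mm in x, ±78 mm in y |
| Stamp (larger wooden one) | knob within 2 mm of the square tray's centre, upright | 32 mm |

- **Bystanders:** the jar, bowl and the two look-alike stamps look unmoved in before-and-after pictures. I checked the jar and bowl by image and depth difference, the stamps by eye.
- **Disagreements:** single depth readings on one lid (13.5 mm) and one glue stick (20.9 mm) came out 4–5 mm below the heights expected on the tray floors (18 and 26 mm). I put that down to depth noise, because both look flat in the pictures. No check failed.

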